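Shut down the wood-burning bench

ROBOT

A 6-joint arm with a two-finger parallel gripper is mounted at the origin on the work surface. World frame = base frame: x ahead of the robot, y to its left, z up, the work surface at z = 0. Lengths are in m, angles in rad, forces in N, time in s.
With the tool pointing down it reaches from about 0.35 to 0.975 m from the base axis. Payload 4.9 kg.
Tool frame: the origin (TCP) lies at the very end of the fingers, on their centre line; the grasp point (between the pads) lies 19 mm behind it (ctrl.grip_point_offset is the distance from the TCP to the grasp point, in m); z points along the fingers, y is the line along which they close (so a half turn about z gives the same grasp; the last joint's range is limited). The gripper opens to 85 mm and grips with 20 to 120 N. Pads are 22 mm wide; open, the fingers measure 114 mm over their backs; the gripper's body (76 mm by 85 mm) begins 54 mm behind the grasp point. The pads swing forward as they close: fully open they stand 13 mm farther back than shut.
Start: joints at [-1.408, 0.053, 1.613, -0, 1.476, -0.119], TCP at [0.174, -0.6, 0.231] pointing down, gripper open.
Joint ranges: [-3.01, 3.01], [-1.01, 2.22], [0.06, 2.58], [-1.02, 4.17], [0.09, 2.62], [-3.14, 3.14]. Speed limits (rad/s): [2.57, 2.57, 3.14, 3.14, 3.14, 3.14].

INTERFACE

Orientations are given as a rotation vector (axis times angle).
In Python, from station import ctrl gives the robot as it stands.
- The arm moves only by the tool send_rows, never from a script. Its argument "rows" is a list of rows, each a list of 3 entries, a list of its own where there are three numbers: the finger opening in cm, from 0 to 8.54, then the shift along the tool's x, y, z in cm, then the turn about the tool's z in degrees. A call has 1 to 10 rows; each row shifts and turns the commanded pose from where the row before left it, along the tool's axes as they then stand; what a row does not reach is not made up. A row lasts 1/8 s, in which the tool goes at most 62.5 mm and 10.7 degrees, less where a joint would pass 70% of its speed; a pose out of reach is approached as far as the arm can. A call with a gripper value outside its range is refused whole. The fingers move at their own pace and stop on an object; "newtons" is the grip in N (left out, the last holds). Time passes only in rows, so rows that do not move let the fingers close. It gives the time, the measured TCP pose, the force, the opening and the grip force at its end, in the units of the state.
- ctrl.get_obs(): the state, without advancing time (a new reading comes with each control period).
- ctrl.get_image(name): name is "scene" or "top"; returns a dict with "frame" (480x640x3 uint8, red, green, blue), "range_z" (480x640 float32, m along the optical axis (not along the pixel's ray), 0 where there is no reading), "fx", "fy", "cx", "cy" (pixels), "cam_to_world" (4x4, takes a point from camera to world coordinates). Camera axes: x right, y down, z forward; pixel columns grow to the right and rows downward; lengths in m; the calibration is good to about 2 mm. A picture is of the moment at which its call begins.
- ctrl.finish_job(): hands the job in; it is judged then, once.
The state is a dict: "t": time; "q": joint angles; "dq": joint speeds; "effort": joint torques, N m; "tool_pos": TCP position; "tool_rot": TCP orientation; "contact_force": force on the tool from outside, world axes, zero at the start; "wrist_torque": the same for the moment, N m; "opening": finger opening in m; "grip_force": force on a finger pad.
Only numpy, scipy, OpenCV 4.12 (cv2) and the standard library are available. Lean on these libraries where they do the work, as an engineer would, in place of code of your own. Each camera call takes 0.05 s, during which the arm holds its last target. There are 200 camera calls.

TASK

The wood-burning session is over and everything is still running: press off first the wood-burning station (the heat source), then the fume extractor, and last the bench supply, which is the wide rocker on the white switch box. Each rocker goes off by pressing its raised half until it snaps over. Leave the narrow lamp switch on and the heat knob as it is set, and do not pick up or shift the box, pliers, tape or jar.

Things in the scene. Friction and masses are not known exactly. Their poses are not given: they have to be found in the camera images.
- burner: Wood-burning station, fixed grey box 150 mm deep (x), 165 wide (y), 85 high; metal panel slopes 10 deg down to its front (-x), from 85 to 66 mm height. On the panel: power rocker (y = +45 mm) and round heat knob (y = -36, 20 mm proud). Its pen lies in a wire rest on the right side, out to y = -125, lead up to 120 mm high. Origin: underside centre; x to the back, y left, z up.
- burner_switch_press (a point): Press point on the station's black rocker (32 mm long up the slope, 24 wide): on the surface of the raised half (the lower one, nearest the front), 11 mm from the pivot. Frame, when on: x up the slope along the rocker, y along the pivot, z square out of the panel. About 81 mm high. Press straight down or square to the panel; it sinks 3 mm.
- burner_switch (a joint): Station rocker, rad: 0 = on (lower half raised), 0.30 = off (lower half pressed in). Snaps over centre: about 4 N at the press point starts it, it resists up to mid-travel, then jumps to the end and stays there.
- heat_knob_mark (a point): Outer end of the white pointer on the face of the station's heat knob (38 mm diameter), 14.5 mm off its axis. To be left as set.
- extractor: Bench fume extractor, fixed grey upright case 150 mm deep (x), 210 wide (y), 190 high, filter grille on its front (-x). Level top with vent slots on the left and the rocker on the right (pivot 10 mm behind the middle, at y = -45 mm). Origin: underside centre on the bench; x to the back, y left, z up.
- extractor_switch_press (a point): Press point on the extractor's black rocker (32 mm long across the case, 24 wide, in the level top): on the surface of the raised half (towards the case's right side, -y), 11 mm from the pivot, about 198 mm high. Frame, when on: x along the rocker to the case's left, y along the pivot, z up. It sinks 3 mm.
- extractor_switch (a joint): Extractor rocker, rad: 0 = on (right-hand half raised), 0.30 = off (right-hand half pressed in). Snaps over centre: about 4 N at the press point starts it, it resists up to mid-travel, then jumps to the end and stays there.
- switch_box: White two-gang switch box fixed to the bench, 86 mm deep (x), 146 wide (y), 40 high, level top. Left (y = +30 mm): the wide rocker, bench supply. Right (y = -36 mm): the narrow rocker, lamp. Origin: underside centre; x to the back, y left, z up.
- supply_switch_press (a point): Press point on the wide white bench-supply rocker (50 mm long front to back, 36 wide): on the surface of the raised half (the far one, towards the box's back), 17.5 mm from the pivot, about 48 mm high. Frame, when on: x along the rocker to the box's front, y along the pivot, z up. It sinks 4 mm.
- supply_switch (a joint): Bench-supply rocker, rad: 0 = on (far half raised), 0.22 = off (far half pressed in). Snaps over centre: about 5 N at the press point starts it, it resists up to mid-travel, then jumps to the end and stays there.
- lamp_switch (a joint): Lamp rocker, narrow (16 mm wide, 50 long), 66 mm to the right of the wide one, rad: 0 = on, 0.22 = off. It starts on, its far half raised, and is to stay on.
- wood_box: Loose pine box with lid, 110 x 70 x 52 mm, burnt pattern on top, on or by the green cutting mat (1 mm thick). Origin: underside centre.
- pliers: Loose long-nosed pliers with yellow grips, lying flat, 165 mm long (x, jaws to +x), 50 wide, 12 high. Origin: on the underside near mid-length.
- tape_roll: Loose roll of paper tape lying flat, 96 mm diameter, 25 high. Origin: underside centre.
- nib_jar: Loose glass jar with steel lid, 56 mm diameter, 62 high. Origin: underside centre.

How it is judged:
On the way, in this order (a step that is already met when the one before it is completed fails the run):
1. the wood-burning station is switched off (value of joint burner_switch above 0.25 rad), for 0.1 s.
2. then the fume extractor is switched off (value of joint extractor_switch above 0.25 rad), for 0.1 s.
3. then the bench supply is switched off (value of joint supply_switch above 0.18 rad), for 0.1 s.
At the end, for the whole second after the job is handed in: The station and extractor rockers stand at off (over 0.25 of 0.30 rad), the wide supply rocker at off (over 0.18 of 0.22 rad), the lamp rocker still on (under 0.05 rad), the heat knob's pointer within 6 mm of where it was set, and box, pliers, tape and jar at rest within 20 mm of where they lay (value of joint each of burner_switch, extractor_switch above 0.25 rad and value of joint supply_switch above 0.18 rad and value of joint lamp_switch below 0.05 rad and distance of heat_knob_mark from where it was at the start of the episode below 0.006 m and distance of each of wood_box, pliers, tape_roll, nib_jar from where it was at the start of the episode below 0.02 m and linear speed of each of wood_box, pliers, tape_roll, nib_jar below 0.05 m/s); the robot touches nothing.
It fails at once if the lamp switch is pressed off (value of joint lamp_switch above 0.11 rad).
It fails at once if the heat knob is turned (distance of heat_knob_mark from where it was at the start of the episode above 0.006 m).
It fails at once if the box, pliers, tape or jar is lifted, carried or shifted (distance of any of wood_box, pliers, tape_roll, nib_jar from where it was at the start of the episode above 0.02 m).
It also fails if it takes over 51 s, if anything falls off the work surface, if the arm or the gripper's body presses on something with over 40 N, if the wrist force passes 120 N, or if a joint passes its speed limit or range.

## Working session

There is one attempt and no reset: what is moved stays moved. The work goes in short steps, Python scripts to look and compute and a tool call to move; the robot and the scene stay as the last step left them, time stands still between calls to the robot, and variables do not carry over. Pictures are saved under pics/ and viewed, at most 10 in all, crops included, and the job is handed in when it is done.

Besides the shell and the picture viewer there is one more tool, called as name([rows], argument=value, ...), one row to a line, values as JSON. send_rows: Moves the arm, as the interface text tells. Its arguments: {"type":"object","properties":{"rows":{"type":"array","items":{"type":"array"}},"newtons":{"type":"number"}},"required":["rows"]}

```bash
mkdir -p pics; ls
python3 - <<'E'
from station import ctrl
import cv2,numpy as np
o=ctrl.get_obs();print(o['t'],o['tool_pos'],o['tool_rot'],o['contact_force'])
for n in("scene","top"):
    i=ctrl.get_image(n);cv2.imwrite(f"pics/{n}0.png",i["frame"][:,:,::-1]);np.savez(f"{n}0.npz",**i)
    print(n,i['fx'],i['cx'],i['cy'],i['cam_to_world'].round(3).tolist())
E
```

```text
pics
0.0 [ 0.1737052  -0.59974294  0.23007324] [-3.10846135e+00 -4.40831055e-01  8.68008947e-05] [-0.18760867  0.2569848   0.1727109 ]
scene 446.5291586710576 324.4193972436888 236.02702172885293 [[0.305, 0.528, -0.792, 1.482], [0.952, -0.15, 0.267, -0.292], [0.022, -0.836, -0.549, 0.758], [0.0, 0.0, 0.0, 1.0]]
top 621.9558373121064 319.3746103776383 252.95215276671837 [[-0.028, -0.989, 0.145, 0.442], [-1.0, 0.028, -0.006, -0.015], [0.002, -0.145, -0.989, 1.39], [0.0, 0.0, 0.0, 1.0]]
```

View pics/scene0.png

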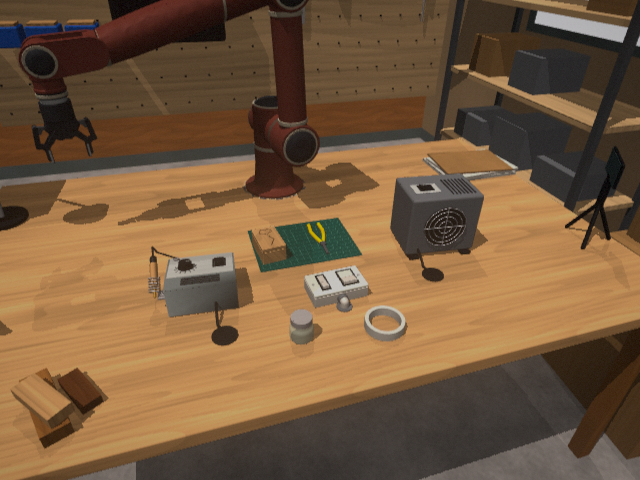

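View pics/top0.png

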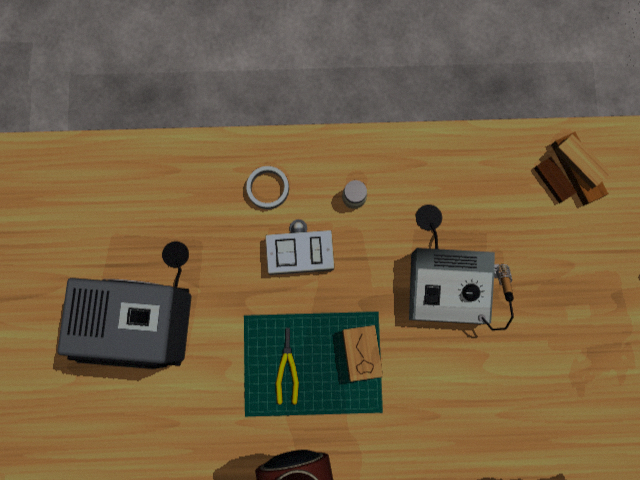

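The scene view shows the burner, switch box and extractor. In the top view, their rockers are near (432,295), (286,252) and (139,317). Next I'll enlarge these and measure them.

```bash
cat > h.py <<'E'
import numpy as np
def cloud(d):
    z=d['range_z'];v,u=np.mgrid[:480,:640]
    p=np.stack([(u-d['cx'])/d['fx']*z,(v-d['cy'])/d['fy']*z,z,np.ones_like(z)],-1)
    return (p@d['cam_to_world'].T)[...,:3]
E
python3 - <<'E'
import numpy as np,cv2
from h import cloud
d=np.load('top0.npz');P=cloud(d);f=d['frame'][:,:,::-1]
R={'burn':(432,295),'ext':(139,317),'sup':(300,252)}
cs=[]
for n,(u,v) in R.items():
    c=f[v-32:v+32,u-40:u+40];cs.append(cv2.resize(c,None,fx=5,fy=5,interpolation=cv2.INTER_NEAREST))
g=np.zeros_like(cs[0]);out=cv2.resize(np.vstack([np.hstack(cs[:2]),np.hstack([cs[2],g])]),(750,600));cv2.imwrite('pics/crops.png',out)
for n,(u,v) in {**R,'knob':(471,292),'disc1':(429,217),'arm1':(435,240),'disc2':(175,254),'arm2':(180,275),'ball':(298,227),'jar':(355,190),'tape':(250,175),'wood':(362,355),'cord':(510,310)}.items(): print(n,P[v,u].round(3))
E
```

```text
burn [ 0.538 -0.257  0.084]
ext [0.503 0.326 0.195]
sup [0.643 0.02  0.041]
knob [ 0.541 -0.334  0.102]
disc1 [ 0.721 -0.274  0.005]
arm1 [ 0.665 -0.281  0.023]
disc2 [0.652 0.302 0.003]
arm2 [0.605 0.291 0.001]
ball [0.703 0.023 0.023]
jar [ 0.774 -0.105  0.061]
tape [0.825 0.129 0.025]
wood [ 0.417 -0.107  0.058]
cord [ 0.506 -0.445 -0.002]
```

View pics/crops.png

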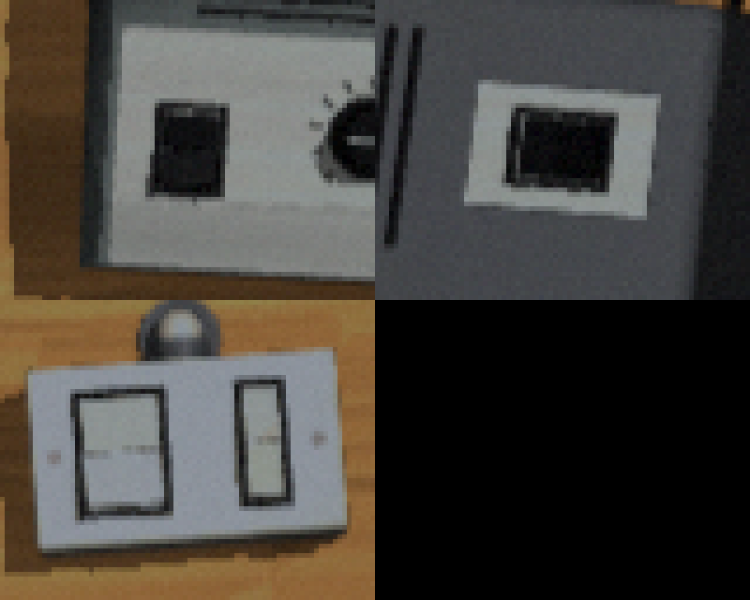

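The crops give these rocker centres: burner (432.3,295), extractor (138.9,316.8) and supply (285.8,252.5). The supply box is turned about +4°. Next I'll work out the targets and yaws.

```bash
cat >> h.py <<'E'
def ray(d,u,v,z):
    M=d['cam_to_world'];r=M[:3,:3]@np.array([(u-d['cx'])/d['fx'],(v-d['cy'])/d['fy'],1]);c=M[:3,3]
    return c+r*(z-c[2])/r[2]
E
python3 - <<'E'
import numpy as np,cv2
from h import *
d=np.load('top0.npz');P=cloud(d)
def rect(name,lo,hi,win):
    u0,u1,v0,v1=win;Q=P[v0:v1,u0:u1].reshape(-1,3);Q=Q[(Q[:,2]>lo)&(Q[:,2]<hi)]
    (c,s,a)=cv2.minAreaRect((Q[:,:2]*1000).astype(np.float32));print(name,'rect c',np.round(c),'size',np.round(s),'ang',round(a,1),'z',Q[:,2].mean().round(4))
rect('burner',.060,.092,(395,500,235,335))
rect('ext',.184,.194,(50,200,270,375))
rect('box',.035,.043,(255,345,225,285))
for n,u,v,z in(('burn',432.3,295,.079),('ext',138.9,316.8,.1965),('sup',285.8,252.5,.044)):
    print(n,'pivot',ray(d,u,v,z).round(4),'cloud z',P[int(v)-9:int(v)+10:3,int(u),2].round(3),P[int(v),int(u)-9:int(u)+10:3,2].round(3))
E
```

```text
burner rect c [ 552. -312.] size [184. 164.] ang 84.8 z 0.0794
ext rect c [501. 373.] size [210. 150.] ang 83.6 z 0.1898
box rect c [646.  21.] size [ 87. 146.] ang 2.8 z 0.0398
burn pivot [ 0.5383 -0.2581  0.079 ] cloud z [0.08  0.08  0.082 0.084 0.082 0.083 0.075] [0.073 0.076 0.081 0.084 0.077 0.075 0.075]
ext pivot [0.5038 0.3261 0.1965] cloud z [0.186 0.194 0.192 0.192 0.197 0.195 0.192] [0.188 0.193 0.195 0.192 0.193 0.196 0.192]
sup pivot [0.6427 0.0507 0.044 ] cloud z [0.048 0.05  0.046 0.046 0.043 0.044 0.043] [0.044 0.041 0.043 0.046 0.044 0.045 0.037]
```

send_rows([
  [0,[0,0,0],9.5],
  [0,[0,0,0],9.5],
  [0,[4.1,-4.5,0],0],
  [0,[4.1,-4.5,0],0],
  [0,[4.1,-4.5,0],0],
  [0,[4.1,-4.5,0],0],
  [0,[4.1,-4.5,0],0],
  [0,[4.1,-4.5,0],0],
  [0,[4.1,-4.5,0],0],
  [0,[4.1,-4.5,0],0],
], newtons=40)

```text
t: 1.35
tool_pos: [0.5203, -0.2553, 0.2309]
tool_rot: [-3.141, 0.078, 0.001]
contact_force: [0.1, -0.5, 0.8]
opening: -0.0
grip_force: 0.0
```

send_rows([
  [0,[0,0,4.5],0],
  [0,[0,0,4.5],0],
  [0,[0,0.2,4],0],
  [0,[0,0,0.5],0],
  [0,[0,0,0],0],
])

```text
t: 1.98
tool_pos: [0.5195, -0.2593, 0.097]
tool_rot: [3.14, -0.078, 0.001]
contact_force: [0.0, 0.5, 0.2]
opening: 0.0002
grip_force: 0.0
```

Run:
```python
from station import ctrl
import cv2
i=ctrl.get_image("scene");c=i["frame"][220:330,140:270,::-1];cv2.imwrite("pics/s1.png",cv2.resize(c,None,fx=5,fy=5))
```

```text
(no output)
```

View pics/s1.png

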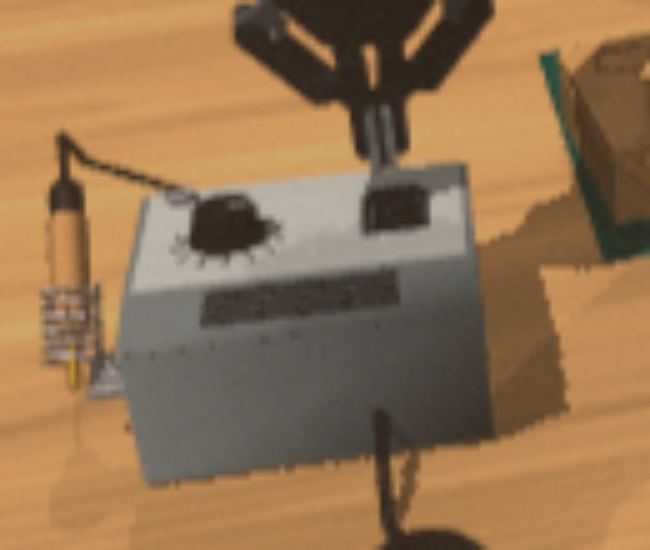

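The fingertip is slim and sits over the rocker's front edge: tip at crop (385,160), rocker at (398,205). I'll shift it about 6 mm inward and press.

send_rows([
  [0,[0.6,-0.35,0],0],
  [0,[0,0,1.2],0],
  [0,[0,0,0.2],0],
  [0,[0,0,0.2],0],
  [0,[0,0,0],0],
])

```text
t: 2.65
tool_pos: [0.5252, -0.2559, 0.0801]
tool_rot: [-3.14, 0.078, 0.0]
contact_force: [0.4, 0.6, 0.3]
opening: -0.0001
grip_force: 0.3
```

send_rows([
  [0,[0,0,0.1],0],
  [0,[0,0,0],0],
])

```text
t: 2.9
tool_pos: [0.5254, -0.256, 0.0792]
tool_rot: [3.14, -0.078, 0.0]
contact_force: [1.0, -0.3, 1.1]
opening: 0.0001
grip_force: 0.0
```

send_rows([
  [0,[0,0,0.1],0],
  [0,[0,0,0],0],
])

```text
t: 3.15
tool_pos: [0.5256, -0.2561, 0.0789]
tool_rot: [3.14, -0.078, 0.0]
contact_force: [-2.3, 1.4, 3.7]
opening: 0.0002
grip_force: 2.3
```

Contact at about 0.079. I'll keep pressing.

send_rows([
  [0,[0,0,0.1],0],
  [0,[0,0,0],0],
])

```text
t: 3.4
tool_pos: [0.5256, -0.2561, 0.0787]
tool_rot: [3.14, -0.078, 0.0]
contact_force: [-3.5, 2.4, 8.4]
opening: -0.0001
grip_force: 4.8
```

send_rows([
  [0,[0,0,0.1],0],
  [0,[0,0,0],0],
])

```text
t: 3.65
tool_pos: [0.5257, -0.2562, 0.0786]
tool_rot: [3.14, -0.078, -0.0]
contact_force: [-5.6, 3.5, 14.0]
opening: -0.0
grip_force: 7.1
```

send_rows([
  [0,[0,0,0.1],0],
  [0,[0,0,0],0],
])

```text
t: 3.9
tool_pos: [0.5257, -0.2562, 0.0786]
tool_rot: [3.14, -0.078, -0.0]
contact_force: [-7.0, 5.1, 17.9]
opening: 0.0001
grip_force: 9.5
```

send_rows([
  [0,[0,0,-3],0],
  [0,[-4,0,-4],0],
  [0,[0,0,0],0],
])

```text
t: 4.28
tool_pos: [0.4861, -0.2552, 0.149]
tool_rot: [3.136, -0.08, 0.009]
contact_force: [-0.7, 0.1, 0.1]
opening: 0.0001
grip_force: 0.0
```

Run:
```python
from station import ctrl
import cv2,numpy as np
a=np.load('scene0.npz')['frame'];i=ctrl.get_image("scene")
f=lambda x:cv2.resize(x[245:285,160:240,::-1],(800,400)[:2] if 0 else (600,300),interpolation=cv2.INTER_CUBIC)
g=np.vstack([f(a),f(i['frame'])]);cv2.imwrite("pics/s2.png",np.clip(g*1.6,0,255).astype(np.uint8))
```

```text
(no output)
```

View pics/s2.png

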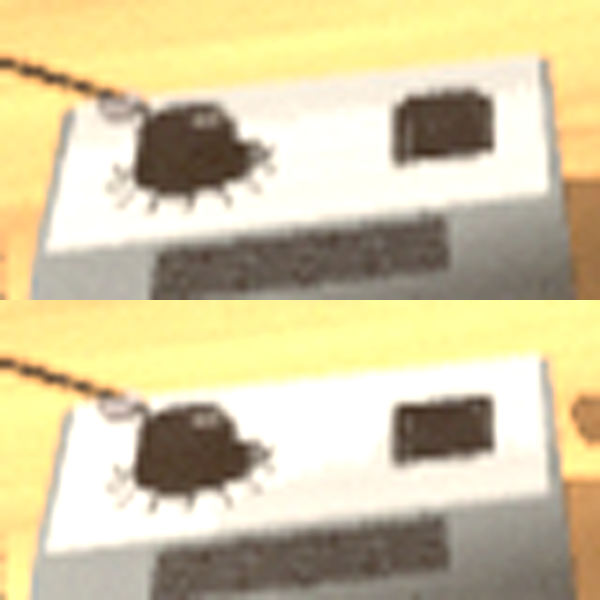

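The front rim that was raised at (440,100) is flat in the lower panel, so the burner is off. The knob hasn't moved. Next is the extractor.

send_rows([
  [0,[0,0,-5],0],
  [0,[0,0,-5],0],
  [0,[-0.1,-5.7,0],0],
  [0,[-0.1,-5.7,0],0],
  [0,[-0.1,-5.7,0],0],
  [0,[-0.1,-5.7,0],0],
  [0,[-0.1,-5.7,0],0],
  [0,[-0.1,-5.7,0],0],
  [0,[-0.1,-5.7,0],0],
  [0,[-0.1,-5.7,0],0],
])

```text
t: 5.58
tool_pos: [0.4997, 0.2041, 0.2432]
tool_rot: [3.14, -0.078, -0.003]
contact_force: [0.6, 0.3, 0.2]
opening: 0.0001
grip_force: 0.0
```

send_rows([
  [0,[-0.1,-5.7,0],0],
  [0,[-0.2,-5.5,0],0],
  [0,[0,0,0],-10.5],
  [0,[0,0,0],-10.5],
  [0,[0,0,0],-10.5],
  [0,[0,0,0],-10.5],
  [0,[0,0,0],-10.5],
  [0,[0,0,0],-10.5],
  [0,[0,0,0],-10.5],
  [0,[0,0,0],-10.5],
])

```text
t: 6.82
tool_pos: [0.5024, 0.3142, 0.2428]
tool_rot: [-2.379, -2.05, 0.005]
contact_force: [0.6, 0.5, -0.0]
opening: -0.0003
grip_force: 0.0
```

send_rows([
  [0,[0,0,0],-2.5],
  [0,[0,0,3.5],0],
  [0,[0,0,0],0],
])

```text
t: 7.2
tool_pos: [0.5005, 0.3132, 0.2048]
tool_rot: [-2.339, -2.093, 0.014]
contact_force: [-0.3, -0.2, -0.5]
opening: -0.0003
grip_force: 0.0
```

send_rows([
  [0,[0,0.3,0.4],0],
  [0,[0,0,0.3],0],
  [0,[0,0,0],0],
])

```text
t: 7.58
tool_pos: [0.506, 0.3137, 0.2039]
tool_rot: [2.341, 2.095, 0.001]
contact_force: [-0.1, -0.2, -0.6]
opening: 0.0002
grip_force: 0.0
```

send_rows([
  [0,[0,0,0.2],0],
  [0,[0,0,0],0],
])

```text
t: 7.82
tool_pos: [0.5057, 0.3136, 0.2014]
tool_rot: [2.341, 2.095, 0.0]
contact_force: [0.5, -0.6, -0.7]
opening: -0.0001
grip_force: 0.0
```

send_rows([
  [0,[0,0,0.2],0],
  [0,[0,0,0],0],
])

```text
t: 8.07
tool_pos: [0.5058, 0.3136, 0.1994]
tool_rot: [2.341, 2.095, 0.0]
contact_force: [1.0, -0.2, 0.0]
opening: 0.0002
grip_force: 0.0
```

send_rows([
  [0,[0,0,0.2],0],
  [0,[0,0,0],0],
])

```text
t: 8.32
tool_pos: [0.5057, 0.3136, 0.1971]
tool_rot: [-2.341, -2.095, 0.0]
contact_force: [0.8, -1.3, 0.5]
opening: 0.0003
grip_force: 0.1
```

send_rows([
  [0,[0,0,0.2],0],
  [0,[0,0,0],0],
])

```text
t: 8.57
tool_pos: [0.5055, 0.3136, 0.1948]
tool_rot: [-2.341, -2.095, 0.001]
contact_force: [0.1, 0.5, 0.2]
opening: -0.0002
grip_force: 0.0
```

send_rows([
  [0,[0,0,0.15],0],
  [0,[0,0,0],0],
])

```text
t: 8.82
tool_pos: [0.5057, 0.3137, 0.1946]
tool_rot: [2.341, 2.095, 0.0]
contact_force: [-1.8, -1.0, 4.5]
opening: 0.0
grip_force: 2.2
```

send_rows([
  [0,[0,0,0.15],0],
  [0,[0,0,0],0],
])

```text
t: 9.07
tool_pos: [0.5058, 0.3137, 0.1945]
tool_rot: [2.341, 2.095, 0.001]
contact_force: [-4.6, -3.0, 9.7]
opening: 0.0001
grip_force: 4.9
```

send_rows([
  [0,[0,0,-3],0],
  [0,[0,0,-3],10],
  [0,[0,0,0],10],
  [0,[0,0,0],10],
  [0,[0,0,0],10],
  [0,[0,0,0],10],
  [0,[0,0,0],10],
  [0,[0,0,0],10],
  [0,[0,0,0],10],
  [0,[0,0,0],0],
])

```text
t: 10.32
tool_pos: [0.5057, 0.3136, 0.2518]
tool_rot: [3.14, 0.103, -0.0]
contact_force: [-0.3, -0.0, 0.3]
opening: -0.0002
grip_force: 0.0
```

send_rows([
  [0,[2.8,5.4,0],0],
  [0,[2.8,5.4,0],0],
  [0,[2.8,5.4,0],0],
  [0,[2.8,5.4,0],0],
  [0,[2.8,5.4,0],0],
  [0,[0,0,0],0],
])

```text
t: 11.08
tool_pos: [0.6639, 0.0492, 0.2514]
tool_rot: [3.14, 0.096, -0.001]
contact_force: [-0.1, 1.4, 0.5]
opening: 0.0001
grip_force: 0.0
```

Run:
```python
from station import ctrl
import cv2,numpy as np
a=np.load('scene0.npz')['frame'];i=ctrl.get_image("scene")
f=lambda x:cv2.resize(x[170:205,390:480,::-1],(720,280),interpolation=cv2.INTER_CUBIC)
g=np.vstack([f(a),f(i['frame'])]);cv2.imwrite("pics/s3.png",np.clip(g*1.8,0,255).astype(np.uint8))
```

```text
(no output)
```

View pics/s3.png

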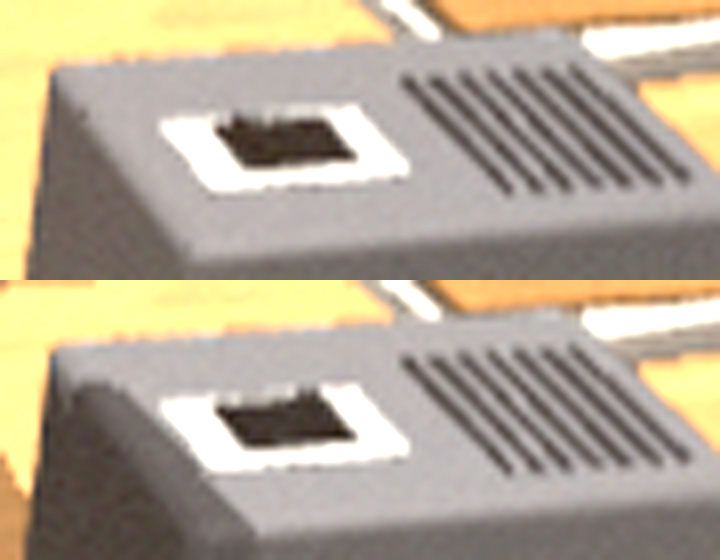

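The raised corner moved from the right-hand end, (230,115), to the left-hand end, (315,395), so the extractor is off. Next is the supply.

send_rows([
  [0,[-0.1,-0.25,5],0],
  [0,[0,0,5],0],
  [0,[0,0,5],0],
  [0,[0,0,4],0],
  [0,[0,0,0],0],
])

```text
t: 11.75
tool_pos: [0.6574, 0.0571, 0.0577]
tool_rot: [-3.139, -0.105, 0.014]
contact_force: [-1.2, -0.6, -0.1]
opening: -0.0
grip_force: 0.0
```

Run:
```python
from station import ctrl
import cv2,numpy as np
i=ctrl.get_image("scene")
cv2.imwrite("pics/s4.png",cv2.resize(i['frame'][230:320,290:390,::-1],(660,594),interpolation=cv2.INTER_CUBIC))
```

```text
(no output)
```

View pics/s4.png

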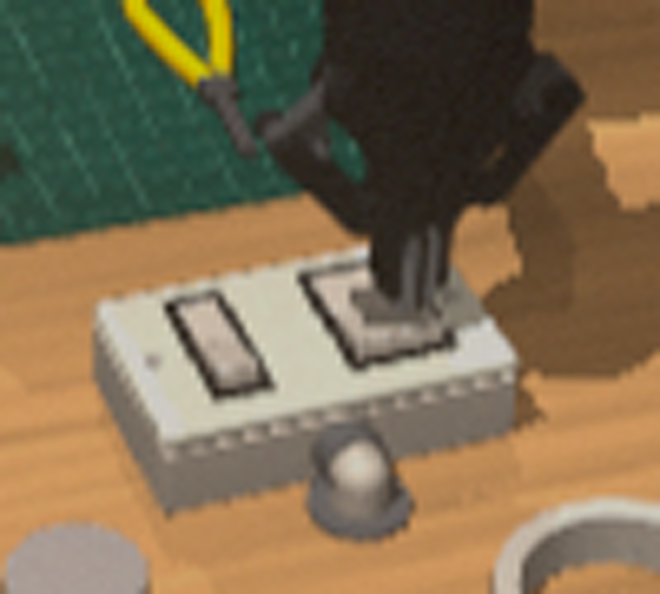

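The tip is above the far half of the wide rocker: tip at (415,305), half centre at about (395,335). I'll trim the position and press.

send_rows([
  [0,[0.2,0.2,0.3],0],
  [0,[0,0,0.2],0],
  [0,[0,0,0],0],
])

```text
t: 12.18
tool_pos: [0.6643, 0.0536, 0.0586]
tool_rot: [3.14, 0.1, 0.003]
contact_force: [-0.8, 0.9, -0.2]
opening: -0.0
grip_force: 0.0
```

send_rows([
  [0,[0,0,0.2],0],
  [0,[0,0,0],0],
])

```text
t: 12.42
tool_pos: [0.6634, 0.0535, 0.0552]
tool_rot: [-3.14, -0.1, 0.001]
contact_force: [0.5, 0.1, -0.5]
opening: 0.0002
grip_force: 0.0
```

send_rows([
  [0,[0,0,0.2],0],
  [0,[0,0,0],0],
])

```text
t: 12.68
tool_pos: [0.6633, 0.0536, 0.0529]
tool_rot: [-3.14, -0.1, 0.001]
contact_force: [-0.1, -0.5, 0.0]
opening: 0.0001
grip_force: 0.0
```

send_rows([
  [0,[0,0,0.2],0],
  [0,[0,0,0],0],
])

```text
t: 12.92
tool_pos: [0.6634, 0.0536, 0.051]
tool_rot: [-3.14, -0.1, 0.001]
contact_force: [-0.1, 0.4, 0.2]
opening: 0.0001
grip_force: 0.0
```

send_rows([
  [0,[0,0,0.2],0],
  [0,[0,0,0.1],0],
  [0,[0,0,0],0],
])

```text
t: 13.3
tool_pos: [0.6639, 0.0536, 0.0488]
tool_rot: [3.14, 0.1, 0.001]
contact_force: [0.2, 0.9, 1.7]
opening: 0.0002
grip_force: 1.3
```

send_rows([
  [0,[0,0,0.2],0],
  [0,[0,0,0],0],
])

```text
t: 13.55
tool_pos: [0.663, 0.0536, 0.0455]
tool_rot: [-3.14, -0.1, 0.002]
contact_force: [0.7, 1.2, -0.4]
opening: 0.0001
grip_force: 0.0
```

send_rows([
  [0,[0,0,0.2],0],
  [0,[0,0,0],0],
])

```text
t: 13.8
tool_pos: [0.6635, 0.0536, 0.0443]
tool_rot: [-3.14, -0.1, 0.0]
contact_force: [-1.8, -0.3, 1.7]
opening: 0.0003
grip_force: 0.9
```

send_rows([
  [0,[0,0,0.15],0],
  [0,[0,0,0],0],
])

```text
t: 14.05
tool_pos: [0.6635, 0.0536, 0.0442]
tool_rot: [3.14, 0.1, -0.001]
contact_force: [-4.2, 1.5, 7.9]
opening: 0.0001
grip_force: 4.2
```

Contact came at 48.8 mm, then it snapped, and it now stops at 44 mm. I'll lift clear and check.

send_rows([
  [0,[0,0,-4],0],
  [0,[0,0,-5],0],
  [0,[0,0,-6],0],
  [0,[-5,0,-3],0],
  [0,[-5,0,0],0],
  [0,[-5,0,0],0],
  [0,[0,0,0],0],
  [0,[0,0,0],0],
])

```text
t: 15.05
tool_pos: [0.5143, 0.044, 0.2231]
tool_rot: [3.14, 0.1, 0.002]
contact_force: [0.6, -0.4, 1.0]
opening: 0.0003
grip_force: 0.0
```

Run:
```python
from station import ctrl
import cv2,numpy as np
a=np.load('scene0.npz')['frame'];i=ctrl.get_image("scene")['frame']
f=lambda x:cv2.resize(x[225:345,240:420,::-1],(450,300),interpolation=cv2.INTER_CUBIC)
g=lambda x:cv2.resize(x[260:300,300:370,::-1],(350,300)[:2],interpolation=cv2.INTER_CUBIC)
cv2.imwrite("pics/s5.png",np.vstack([np.hstack([f(a),g(a)]),np.hstack([f(i),g(i)])]))
```

```text
(no output)
```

View pics/s5.png

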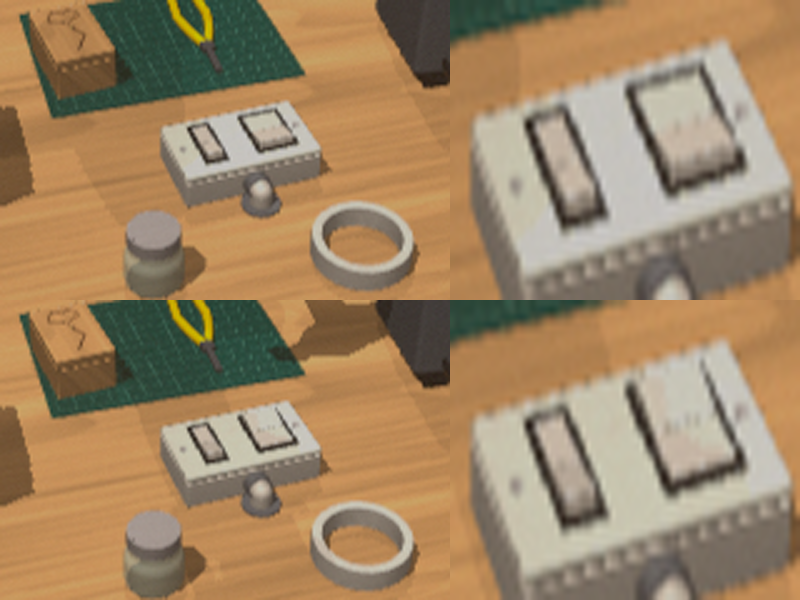

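The wide rocker at (690,420) has flipped. The lamp rocker at (565,465) and the loose items haven't changed.

```bash
python3 -c "
from station import ctrl
print(ctrl.finish_job())"
```

```text
the job is handed in; nothing more can be done
None
```

I pressed off the burner, then the extractor, then the bench supply, each confirmed flipped in pictures; lamp, knob and loose items looked unmoved, and I handed the job in after about 15 s of the 51 s, with no verdict returned.

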